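# Show the hidden jar label to the camera with an inspection mirror

### The job

The milling jar is clamped with its square code label turned away from the inspection camera on the post. Take the inspection mirror out of its fork on the tool stand by its handle, gently (grip it with no more than about 40 N, let nothing touch the glass head, knock nothing over), hold the middle of the glass about 9 cm straight out from the label and level with it, and angle it so that the camera lens sees the label reflected in the middle of the glass. Finish while still holding the mirror there, quite still and clear of everything, with the spatula left hanging and the other things left where they were.

Things in the scene. Friction and masses are not known exactly. Their poses are not given: they have to be found in the camera images.
- mirror: Inspection mirror, loose, about 85 g. Origin: middle of the glass face; z up along the handle, x = normal out of the glass. Above the origin: stem 8 mm thick to 84 mm, round collar (26 mm) 84-88, black square handle 14 x 14 mm 88-168 (grip here, either pair of flats). Hangs upright by its collar in one of the stand's forks, glass facing away from the robot (x within 50 deg of world +x).
- glass: The mirror's rectangular glass head, 50 wide x 58 tall x 6.5 mm, fixed to it. Same origin and axes as mirror: origin in the middle of the glass face, x = normal out of the reflecting face, z up along the handle. The handle's axis lies in the plane of the glass.
- spatula: A narrow flat steel spatula (blade 16 x 58 mm) with the same handle and collar, loose, hanging in the other fork; to be left there. Its origin lies 84 mm below the underside of its collar, z up along the handle.
- stand: Tool stand, fixed: grey base 130 x 210 x 12 mm, post, cross bar with two forks at y = +55 and -55 mm, open to its -x (roughly to the robot). Origin on the worktop below the bar; x away from robot. Collars rest on the tines 150 mm up at x = -44 mm; 12 mm gap; lips 4 mm high at the tips, x = -70 mm: lift 8-20 mm, then draw straight out along -x 70 mm or more. Nothing of it is above 155 mm.
- station: Inspection station, fixed: aluminium plate 320 x 150 x 14 mm with a steel milling jar (68 mm across, rim 74 mm up) clamped between two vice jaws, and behind it a 340 mm post with a small camera. Origin on the worktop under the jar's axis; x from jar to post, away from the robot; z up. The plate's near edge is at x = -65 mm.
- label_mid (a point): Middle of the square black and white code label (20 mm) on the jar's wall, 52 mm above the worktop; the label faces the station's -x, roughly towards the robot.
- lens (a point): Middle of the front lens of the fixed camera on the post, 262 mm above the worktop, aimed down over the jar at the place for the mirror.
- view (a point): The place for the middle of the glass: 90 mm straight out from the label (along the station's -x), level with it. Its own x axis halves the angle between the directions to label and lens: the glass normal must point along it. It leans up 18 deg and to the station's +y by 6 deg from the station's x.
- notebook: Dark notebook 150 x 108 x 13 mm, loose bystander; origin at the middle of its underside.
- marker_black: White marker pen with a black cap, 135 mm, loose bystander; origin under its middle.
- tweezers: Steel tweezers 120 mm long, loose bystander; origin under its middle.
- caliper: Caliper 200 x 62 x 10 mm, loose bystander; origin under its middle.
- brush: Flat brush 151 mm long, loose bystander; origin under its middle.
- jar_lid: Jar lid 72 mm across, 26 mm high, loose bystander; origin under its middle.

How it is judged:
On the way:
1. the mirror is held in the gripper, out of its fork and clear of the stand (contact force between the fingers and mirror above 1 N and contact force between mirror and stand below 0.1 N and (x of mirror in the frame of stand below -0.1 m or height (world z) of mirror above 0.25 m or horizontal distance between mirror and stand above 0.16 m)), for 0.2 s.
At the end, for the whole second after the job is handed in: Mirror held by the fingers alone, at rest: glass middle 90 mm (+-20) out from the label, within 12 mm sideways and in height, facing it, its normal within 0.10 rad (5.7 deg) of halving label and lens directions; spatula and bystanders within 30 mm of their starts (x of glass in the frame of station between -0.144 and -0.104 m and y of glass in the frame of station between -0.012 and 0.012 m and z of glass in the frame of station between 0.04 and 0.064 m and angle between the x axis of glass and the x axis of view, either way round below 0.1 rad and x of label_mid in the frame of glass above 0.03 m and contact force between the fingers and mirror above 1 N and contact force between mirror and stand below 0.1 N and contact force between mirror and station below 0.1 N and contact force between glass and anything else below 0.1 N and linear speed of mirror below 0.02 m/s and angular speed of mirror below 0.15 rad/s and distance of each of spatula, notebook, marker_black, tweezers, caliper, brush, jar_lid from where it was at the start of the episode below 0.03 m); the arm keeps its last pose, push and grip.
It fails at once if the fingers grip the mirror with more than about 45 N (both pads together over 100 N) (contact force between the fingers and mirror above 100 N).
It fails at once if the glass head is touched by anything with more than 2 N (contact force between glass and anything else above 2 N).
It fails at once if the stand is knocked or wrenched (over 20 N) (contact force between any of the arm, the fingers, mirror and stand above 20 N).
It fails at once if the station, its jar or camera is knocked (over 5 N) (contact force between any of the arm, the fingers, mirror and station above 5 N).
It fails at once if the spatula is taken out of its fork or a bystander pushed more than 30 mm (distance of any of notebook, marker_black, tweezers, caliper, brush, jar_lid, spatula from where it was at the start of the episode above 0.03 m).
It also fails if it takes over 45 s, if anything falls off the work surface, if the arm or the gripper's body presses on something with over 40 N, if the wrist force passes 120 N, or if a joint passes its speed limit or range.

### The arm

A 6-joint arm with a two-finger parallel gripper is mounted at the origin on a cart in front of the work surface, level with it; the furniture and walls round the work are solid. World frame = base frame: x ahead of the robot, y to its left, z up, the work surface at z = 0. Lengths are in m, angles in rad, forces in N, time in s.
With the tool pointing down it reaches from about 0.3 to 0.875 m from the base axis. Payload 6.4 kg.
Tool frame: the origin (TCP) lies at the very end of the fingers, on their centre line; the grasp point (between the pads) lies 19 mm behind it; z points along the fingers, y is the line along which they close (so a half turn about z gives the same grasp; the last joint's range is limited). The gripper opens to 85 mm and grips with 20 to 120 N. Pads are 22 mm wide; open, the fingers measure 114 mm over their backs; the gripper's body (76 mm by 85 mm) begins 54 mm behind the grasp point. The pads swing forward as they close: fully open they stand 13 mm farther back than shut.
Start: joints at [-1.512, 0.181, 1.607, -0, 1.354, -0.206], TCP at [0.151, -0.555, 0.207] pointing down, gripper open.
Joint ranges: [-2.99, 2.99], [-0.89, 2.07], [0.3, 2.58], [-1.14, 4.28], [0, 2.63], [-3.12, 3.12]. Speed limits (rad/s): [2.57, 2.57, 3.01, 3.14, 3.14, 3.14].

### API

Orientations are given as a unit quaternion [w, x, y, z].
In Python, from bench import * gives the robot as it stands. The module is installed in compiled form; this text tells all that it offers.
- The arm moves only by the tool arm_command, never from a script. Its arguments are lists of equal length, an entry for each row: "dp": the shift along the tool's x, y, z in units of 0.25 m (1.0 is 0.25 m), a list of three; "turn": the turn, a rotation vector about the tool's x, y, z in units of 30 degrees (1.0 is 30 degrees), a list of three; "jaw": the opening, from 0 (shut) to 1 (fully open). A call has 1 to 5 rows; each row is the pose to reach, as a shift and turn from the pose commanded when the call began, along the tool's axes at that moment; what a row does not reach only later rows make up. A row lasts 1/8 s, in which the tool goes at most 62.5 mm and 10.7 degrees, less where a joint would pass 70% of its speed; a pose out of reach is approached as far as the arm can. A call with a number of a shift or a turn outside -1 to 1 is refused whole. A call with a gripper value outside its range is refused whole. The fingers move at their own pace and stop on an object; the grip force is fixed at half the most. Time passes only in rows, so rows that repeat a pose let the fingers close. It gives the time, the measured TCP pose, the force, the opening and the grip force at its end, in the units of the state.
- get_obs(): the state, without advancing time (a new reading comes with each control period).
- camera(name): name is "scene" or "side" or "wrist"; returns the picture (384x512x3 uint8, blue, green, red); there is no depth.
- get_calibration(name): a dict with "camera_matrix" (3x3 intrinsics, pixels), "k1" (the pictures are not rectified: a ray, as slopes to the right and down, at radius r is drawn at 1 + k1 r^2 times it, then the intrinsics apply), "R" (3x3) and "t" (3): a world point X has camera coordinates R X + t; the wrist camera has in their place "mount" (4x4, takes a point from camera to tool coordinates, whose origin is the TCP and whose axes are the flange's). Camera axes: x right, y down, z forward; pixel columns grow to the right and rows downward; lengths in m; the calibration is good to about 2 mm. A picture is of the moment at which its call begins: read the wrist's pose just before it. get_calibration takes no time and is no camera call.
- hand_in(): hands the job in; it is judged then, once.
The state is a dict: "time_s": time; "q": joint angles; "dq": joint speeds; "joint_efforts": joint torques, N m; "eef_pos": TCP position; "eef_rot": TCP orientation; "wrist_force": force on the tool from outside, world axes, zero at the start; "torque": the same for the moment, N m; "opening": opening from 0.0 (shut) to 1.0 (fully open); "grasp_force": force on a finger pad.
Only numpy, scipy, OpenCV 4.12 (cv2) and the standard library are available. Lean on these libraries where they do the work, as an engineer would, in place of code of your own. Each camera call takes 0.05 s, during which the arm holds its last target. There are 200 camera calls.

## Working session

There is one attempt and no reset: what is moved stays moved. The work goes in short steps, Python scripts to look and compute and a tool call to move; the robot and the scene stay as the last step left them, time stands still between calls to the robot, and variables do not carry over. Pictures are saved under pics/ and viewed, at most 10 in all, crops included, and the job is handed in when it is done.

Besides the shell and the picture viewer there is one more tool, called after "Emit:" as a command line: name --argument value ..., lists and objects as JSON in quotes. arm_command: Moves the arm, as the interface text tells. Its arguments: {"type":"object","properties":{"dp":{"type":"array"},"turn":{"type":"array"},"jaw":{"type":"array"}},"required":["dp","turn","jaw"]}

```bash
mkdir -p pics
cat > h.py <<'E'
from bench import *
import numpy as np, cv2
from scipy.spatial.transform import Rotation as Ro
def rot(q): return Ro.from_quat([q[1],q[2],q[3],q[0]])
def cam(n):
    c=get_calibration(n); K=np.array(c["camera_matrix"]);
    if "mount" in c:
        o=get_obs(); M=np.array(c["mount"]); R=rot(o["eef_rot"]).as_matrix(); Rc=R@M[:3,:3]; C=R@M[:3,3]+np.array(o["eef_pos"])
        return K,c["k1"],Rc.T,-Rc.T@C
    return K,c["k1"],np.array(c["R"]),np.array(c["t"])
def ray(cm,uv):
    K,k,R,t=cm
    p=cv2.undistortPoints(np.array([[uv]],float),K,np.array([k,0,0,0.]))[0,0]
    d=R.T@np.array([p[0],p[1],1]); return -R.T@t,d/np.linalg.norm(d)
def plane(cm,uv,z):
    C,d=ray(cm,uv); return C+d*(z-C[2])/d[2]
def tri(a,b):
    (C1,d1),(C2,d2)=a,b
    A=np.stack([d1,-d2],1); s=np.linalg.lstsq(A,C2-C1,rcond=None)[0]
    p,q=C1+s[0]*d1,C2+s[1]*d2; return (p+q)/2,np.linalg.norm(p-q)
def proj(cm,X):
    K,k,R,t=cm; p=cv2.projectPoints(np.array(X,float).reshape(-1,1,3),cv2.Rodrigues(R)[0],t,K,np.array([k,0,0,0.]))[0]; return p[:,0]
E
python3 - <<'E'
from h import *
for n in["scene","side","wrist"]:
    cm=cam(n); im=camera(n); cv2.imwrite(f"pics/{n}0.png",im); cv2.imwrite(f"pics/{n}0b.png",cv2.resize(im,(800,600),interpolation=cv2.INTER_CUBIC))
    print(n,(-cm[2].T@cm[3]).round(3),cm[2][2].round(3),cm[0][0,0],cm[1])
E
```

```text
scene [0.197 0.65  0.747] [ 0.418 -0.692 -0.588] 365.3794866120517 -0.0942630821967466
side [0.608 0.738 1.612] [-0.    -0.474 -0.881] 476.3015678353332 -0.03538949305675091
wrist [ 0.232 -0.534  0.373] [-0.312 -0.083 -0.947] 290.1262136172896 -0.06547401912498697
```

View pics/scene0b.png

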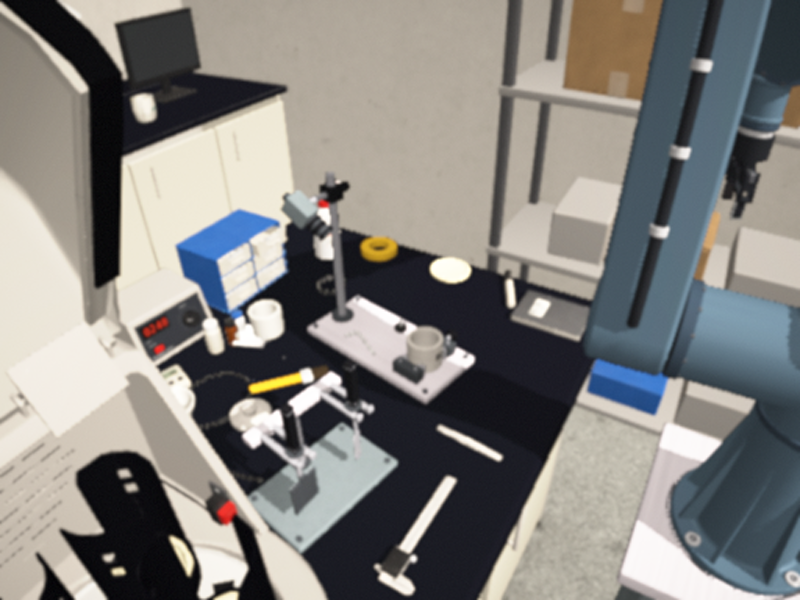

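View pics/side0b.png

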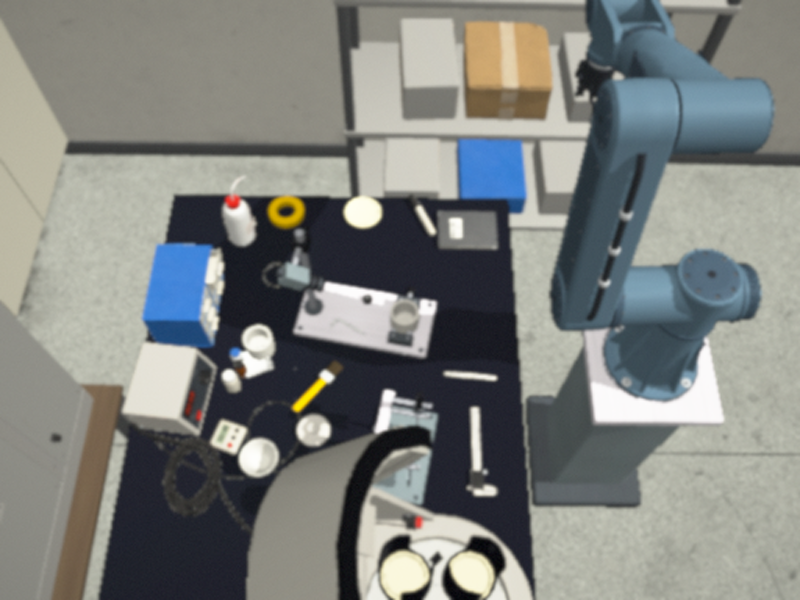

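The scene view shows the mirror in the near (+y) fork: glass at about (303,490), handle at (292,430). The spatula is in the far fork at (350,380). The station plate corners are near (308,325), (358,297), (475,358) and (425,400). The side view shows the station plate clearly, but the microscope partly hides the stand.

Run:
```python
from h import *
sc,sd=cam("scene"),cam("side")
def P(cm,l,z): return [plane(cm,np.array(u)*.64,z) for u in l]
for n,cm,l in[("st scene",sc,[(308,325),(358,297),(475,358),(425,400)]),("st side",sd,[(293,337),(310,283),(437,300),(427,357)])]:
    p=np.array(P(cm,l,.014)); print(n,p.round(3).tolist(),[np.linalg.norm(p[i]-p[i-1]).round(3) for i in range(4)])
p=np.array(P(sc,[(345,425),(397,462),(300,543)],.012)); print("stand",p.round(3).tolist(),[np.linalg.norm(p[i]-p[i-1]).round(3) for i in (1,2)])
p=P(sd,[(438,410),(423,503)],.012);print(np.round(p,3))
for n,x0,y0,x1,y1 in[("scene",145,220,275,350),("side",170,160,310,340)]:
    im=cv2.imread(f"pics/{n}0.png")[y0:y1,x0:x1]; cv2.imwrite(f"pics/{n}c.png",cv2.resize(im,None,fx=4.5 if n=="scene" else 3.3,fy=4.5 if n=="scene" else 3.3,interpolation=cv2.INTER_CUBIC))
```

```text
st scene [[0.852, -0.052, 0.014], [0.818, -0.189, 0.014], [0.506, -0.132, 0.014], [0.536, 0.015, 0.014]] [np.float64(0.323), np.float64(0.14), np.float64(0.317), np.float64(0.15)]
st side [[0.855, -0.032, 0.014], [0.824, -0.181, 0.014], [0.51, -0.139, 0.014], [0.535, 0.014, 0.014]] [np.float64(0.323), np.float64(0.152), np.float64(0.317), np.float64(0.155)]
stand [[0.626, 0.134, 0.012], [0.509, 0.156, 0.012], [0.553, 0.349, 0.012]] [np.float64(0.119), np.float64(0.197)]
[[0.511 0.145 0.012]
 [0.545 0.356 0.012]]
```

View pics/scenec.png

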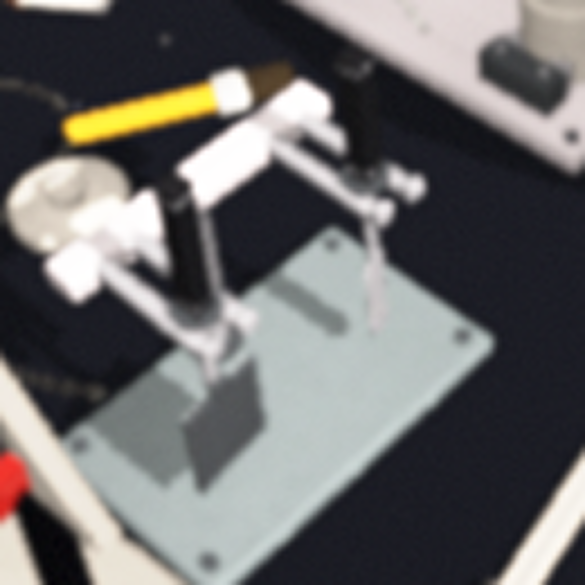

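The crop shows the hanging mirror with its handle top at (175,190), collar at (200,315), and glass corners at (183,430), (257,360), (268,415) and (203,492) in crop pixels. The stand base is clear too.

Run:
```python
from h import *
sc,sd=cam("scene"),cam("side")
f=lambda u,v:(145+u/4.5,220+v/4.5)
for n,u,z in[("top",(174,190),.234),("collar",(200,312),.154),("gl TL",(183,430),.095),("TR",(257,360),.095),("BL",(203,492),.037),("BR",(268,415),.037),("spat top",(357,62),.234),("spat collar",(365,185),.154),("baseA",(335,228),.012),("baseB",(494,343),.012),("baseC",(218,590),.012),("baseD",(62,435),.012)]:
    print(n,plane(sc,f(*u),z).round(3))
s=.64
for n,a,b in[("red",(224,508),(413,521)),("strip end",(105,280),(428,438))]:
    print(n,tri(ray(sc,np.array(a)*s),ray(sd,np.array(b)*s)))
# station plate mask
for n,cm,box in[("scene",sc,(190,180,310,260)),("side",sd,(180,175,290,235))]:
    im=cv2.imread(f"pics/{n}0.png"); m=np.zeros(im.shape[:2],np.uint8); x0,y0,x1,y1=box
    m[y0:y1,x0:x1]=(im[y0:y1,x0:x1].min(2)>90)*255
    m=cv2.morphologyEx(m,cv2.MORPH_OPEN,np.ones((5,5),np.uint8))
    c=max(cv2.findContours(m,0,cv2.CHAIN_APPROX_NONE)[0],key=cv2.contourArea)[:,0].astype(float)
    p=np.array([plane(cm,u,.014)[:2] for u in c]).astype(np.float32); r=cv2.minAreaRect(p*1000); print(n,r)
o=get_obs();print({k:np.round(v,3).tolist() for k,v in o.items()}); print(np.round(get_calibration("wrist")["mount"],3), rot(o["eef_rot"]).as_matrix().round(3))
```

```text
top [0.573 0.306 0.234]
collar [0.571 0.305 0.154]
gl TL [0.571 0.331 0.095]
TR [0.566 0.28  0.095]
BL [0.572 0.326 0.037]
BR [0.572 0.272 0.037]
spat top [0.551 0.199 0.234]
spat collar [0.551 0.201 0.154]
baseA [0.632 0.132 0.012]
baseB [0.506 0.157 0.012]
baseC [0.545 0.354 0.012]
baseD [0.672 0.326 0.012]
red (array([0.57111893, 0.43144749, 0.18573337]), np.float64(0.001309339235558315))
strip end (array([0.56929313, 0.42237253, 0.52499317]), np.float64(0.08287608328697664))
scene ((690.6560668945312, -98.13829040527344), (180.95555114746094, 362.9465026855469), 79.78268432617188)
side ((683.9474487304688, -90.30867004394531), (160.5970001220703, 327.8207092285156), 79.37661743164062)
{'time_s': 0.15, 'q': [-1.512, 0.181, 1.608, -0.0, 1.354, -0.206], 'dq': [0.001, -0.002, -0.003, -0.001, -0.002, 0.0], 'joint_efforts': [0.001, -44.526, -35.169, -0.0, 0.006, -0.0], 'eef_pos': [0.15, -0.554, 0.206], 'eef_rot': [-0.001, 0.991, 0.132, 0.0], 'wrist_force': [0.422, 0.425, 0.326], 'torque': [0.041, 0.028, -0.016], 'grasp_force': 0.0, 'opening': 1.003}
[[ 0.    -0.946 -0.323  0.084]
 [ 1.     0.     0.     0.001]
 [-0.    -0.323  0.946 -0.167]
 [ 0.     0.     0.     1.   ]] [[ 0.965  0.262 -0.   ]
 [ 0.262 -0.965  0.001]
 [ 0.    -0.001 -1.   ]]
```

Emit:
arm_command --dp '[[0.76,-0.62,-0.4],[0.76,-0.62,-0.4],[0.76,-0.62,-0.4],[0.76,-0.62,-0.4],[0.76,-0.62,-0.4]]' --turn '[[0,0,0],[0,0,0],[0,0,0],[0,0,0],[0,0,0]]' --jaw '[1,1,1,1,1]'

```text
time_s: 0.78
eef_pos: [0.2951, -0.3539, 0.3088]
eef_rot: [0.001, 0.991, 0.134, 0.001]
wrist_force: [0.1, -1.0, 0.5]
opening: 0.998
grasp_force: 0.0
```

Emit:
arm_command --dp '[[0.76,-0.62,-0.36],[0.76,-0.62,-0.36],[0.76,-0.62,-0.36],[0.76,-0.62,-0.36],[0.76,-0.62,-0.36]]' --turn '[[0,0,0.3],[0,0,0.3],[0,0,0.3],[0,0,0.3],[0,0,0.3]]' --jaw '[1,1,1,1,1]'

```text
time_s: 1.4
eef_pos: [0.4378, -0.1546, 0.3979]
eef_rot: [0.0, 0.998, 0.056, 0.001]
wrist_force: [-0.9, 0.3, -0.8]
opening: 0.995
grasp_force: 0.0
```

Emit:
arm_command --dp '[[0.6,-0.74,0],[0.6,-0.74,0],[0.6,-0.74,0],[0.6,-0.74,0],[0.6,-0.74,0]]' --turn '[[0,0,0.3],[0,0,0.3],[0,0,0.3],[0,0,0.3],[0,0,0.3]]' --jaw '[1,1,1,1,1]'

```text
time_s: 2.02
eef_pos: [0.5662, 0.0452, 0.3944]
eef_rot: [-0.0, 1.0, -0.023, -0.002]
wrist_force: [-0.4, -1.0, -0.5]
opening: 0.996
grasp_force: 0.0
```

Run:
```python
from h import *
import pickle
o=get_obs(); cm=cam("wrist"); im=camera("wrist"); cv2.imwrite("pics/w1.png",im); pickle.dump(cm,open("w1.pkl","wb"))
cv2.imwrite("pics/w1b.png",cv2.resize(im,(800,600),interpolation=cv2.INTER_CUBIC))
print(np.round(o["eef_pos"],4),np.round(o["dq"],3),np.round(o["q"],3),(-cm[2].T@cm[3]).round(3))
```

```text
[0.5662 0.0452 0.3944] [-0.06  -0.04   0.029 -0.029  0.013 -0.034] [-0.129  0.081  1.349  0.     1.715  1.488] [0.651 0.04  0.561]
```

View pics/w1b.png

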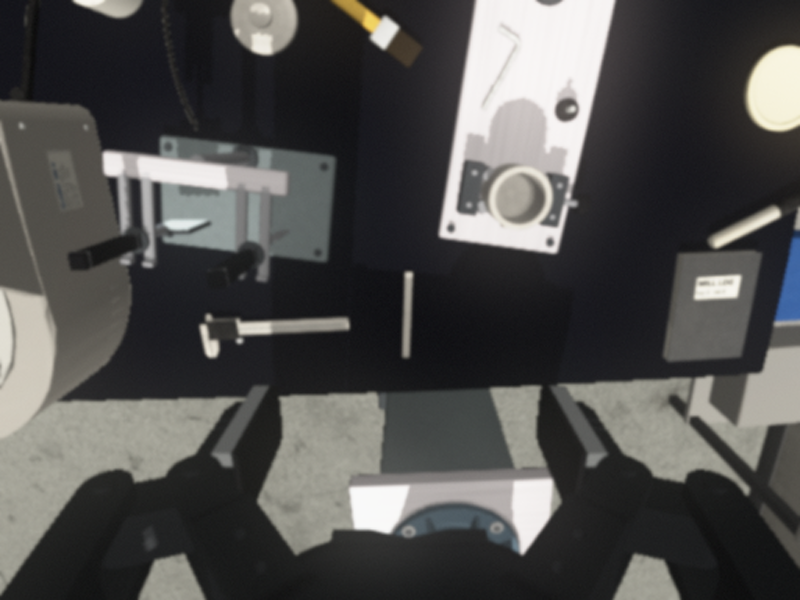

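The wrist view shows the station plate's near corners at (440,238) and (558,253), with the jar rim centred at (518,195). The mirror's collar is at (133,243) and its handle top at (80,260). The microscope's right edge is near (130,290), and the stand base corners are (161,137), (336,157) and (328,262).

Run:
```python
from h import *
import pickle
cm=pickle.load(open("w1.pkl","rb")); s=.64
g=lambda u,z:plane(cm,np.array(u)*s,z).round(4)
for n,u,z in[("nearL",(440,238),.014),("nearR",(558,254),.014),("edgeL far",(475,0),.014),("edgeR far",(616,0),.014),("jar rim c",(518,196),.074),
 ("top",(80,259),.234),("collar",(135,240),.154),("spat top",(219,273),.234),("spat collar",(249,255),.154),("glass TL",(163,228),.095),("glass TR",(212,219),.095),
 ("baseA",(161,137),.012),("baseB",(336,157),.012),("baseC",(328,262),.012),("bar L",(105,152),.15),("bar R",(288,171),.15),("micro",(130,290),.2),("micro",(130,290),.3),("microtop",(95,115),.2),("micro3",(95,115),.3)]: print(n,g(u,z))
im=cv2.imread("pics/w1.png"); m=(im.min(2)>110).astype(np.uint8)*255; m[:, :275]=0; m[:,400:]=0; m[170:]=0
c=max(cv2.findContours(m,0,cv2.CHAIN_APPROX_NONE)[0],key=cv2.contourArea)
p=np.array([plane(cm,u,.014)[:2] for u in c[:,0].astype(float)])
np.save("pl.npy",p)
# fit left & right edges
for nm,sel in[("L",lambda u:(u[:,1]>10)&(u[:,1]<90)&(u[:,0]<310)),("R",lambda u:(u[:,1]>70)&(u[:,1]<105)&(u[:,0]>345)|(u[:,1]>5)&(u[:,1]<55)&(u[:,0]>370)),("N",lambda u:(u[:,1]>150)&(u[:,0]>290)&(u[:,0]<350))]:
    q=p[sel(c[:,0])].astype(np.float32); l=cv2.fitLine(q,cv2.DIST_HUBER,0,.001,.001).ravel(); print(nm,len(q),l.round(4),np.degrees(np.arctan2(l[1],l[0])).round(2))
```

```text
nearL [0.5368 0.0072 0.014 ]
nearR [ 0.5104 -0.1394  0.014 ]
edgeL far [ 0.7943 -0.0373  0.014 ]
edgeR far [ 0.7914 -0.1906  0.014 ]
jar rim c [ 0.591  -0.0732  0.074 ]
top [0.5808 0.2967 0.234 ]
collar [0.5786 0.2993 0.154 ]
spat top [0.564  0.1881 0.234 ]
spat collar [0.5586 0.1928 0.154 ]
glass TL [0.5791 0.303  0.095 ]
glass TR [0.5855 0.2482 0.095 ]
baseA [0.6733 0.33   0.012 ]
baseB [0.6381 0.1257 0.012 ]
baseC [0.5126 0.1476 0.012 ]
bar L [0.6589 0.312  0.15  ]
bar R [0.6317 0.1477 0.15  ]
micro [0.5439 0.2851 0.2   ]
micro [0.5735 0.2172 0.3   ]
microtop [0.6859 0.2807 0.2   ]
micro3 [0.6762 0.214  0.3   ]
L 79 [ 0.9835 -0.1809  0.7157 -0.0224] -10.42
R 83 [ 0.9831 -0.1828  0.705  -0.1732] -10.53
N 59 [ 0.1818  0.9833  0.5243 -0.0667] 79.52
```

Run:
```python
from h import *
import pickle
w=pickle.load(open("w1.pkl","rb")); sc,sd=cam("scene"),cam("side"); s=.64
r=lambda cm,u:ray(cm,np.array(u)*s)
W={"edge":(130,290),"back":(95,115),"faceTopBack":(0,105),"bot":(60,385)}
S={"tip":(430,440),"lowtip":(425,465),"rightlow":(365,510),"lefttop":(255,480),"mid":(345,440)}
for a,u in W.items():
  for b,v in S.items():
    p,e=tri(r(w,u),r(sd,v)); 
    if e<.03: print(a,b,p.round(3),e.round(3))
C={"stripend":(105,282),"bodyedge":(180,400),"strip top":(50,0)}
for a,u in C.items():
  for b,v in list(S.items()):
    p,e=tri(r(sc,u),r(sd,v))
    if e<.03: print(a,b,p.round(3),e.round(3))
# where would candidate points be
print(proj(sd,[[.575,.303,z] for z in(.234,.3,.4,.5)])/s)
print(proj(sc,[[.575,.303,z] for z in(.234,.3,.4,.5)])/s)
im=cv2.imread("pics/side0.png")[250:384,150:350]; cv2.imwrite("pics/sidem.png",cv2.resize(im,(800,536),interpolation=cv2.INTER_CUBIC))
```

```text
edge tip [0.542 0.28  0.206] 0.007
edge lowtip [0.54  0.314 0.16 ] 0.016
back mid [0.696 0.281 0.2  ] 0.02
faceTopBack mid [0.697 0.302 0.266] 0.009
strip top tip [0.564 0.445 0.71 ] 0.001
strip top lowtip [0.564 0.462 0.707] 0.029
[[412.00482087 447.03795867]
 [412.92989193 436.04472311]
 [414.49254456 417.46314194]
 [416.2873463  396.10319409]]
[[286.85636293 407.57983764]
 [279.32057965 367.94537886]
 [266.3182132  297.8956912 ]
 [251.10513317 213.01740344]]
```

View pics/sidem.png

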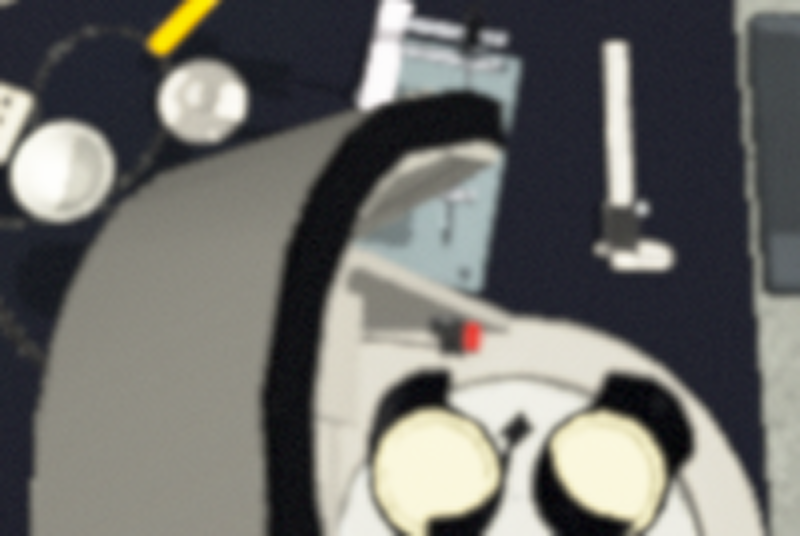

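Run:
```python
from h import *
import pickle
w=pickle.load(open("w1.pkl","rb"));sc,sd=cam("scene"),cam("side"); s=.64
for u in[(105,282),(112,150),(80,50),(180,410),(215,470)]:
    C,d=ray(sc,np.array(u)*s); print(u)
    for t in(.15,.25,.3,.35,.4,.5,.6):
        X=C+d*t; p=proj(sd,X)[0]; q=proj(w,X)[0]/s; print("  ",t,X.round(3),"crop",((p-[150,250])*4).round(0),"wrist",q.round(0))
```

```text
(105, 282)
   0.15 [0.315 0.592 0.674] crop [1024.  458.] wrist [ 5474833. -3864500.]
   0.25 [0.393 0.553 0.626] crop [832. 392.] wrist [169230. -96388.]
   0.3 [0.433 0.534 0.602] crop [745. 362.] wrist [ 59272. -29064.]
   0.35 [0.472 0.514 0.577] crop [662. 333.] wrist [24324. -9731.]
   0.4 [0.511 0.495 0.553] crop [584. 306.] wrist [10855. -3188.]
   0.5 [0.589 0.456 0.505] crop [441. 257.] wrist [2296.   32.]
   0.6 [0.668 0.417 0.456] crop [312. 212.] wrist [337. 291.]
(112, 150)
   0.15 [0.32  0.577 0.701] crop [1026.  416.] wrist [-1441796.  1056145.]
   0.25 [0.402 0.528 0.67 ] crop [829. 323.] wrist [-1315526.   807682.]
   0.3 [0.443 0.504 0.655] crop [738. 280.] wrist [-1253079.   684033.]
   0.35 [0.484 0.48  0.64 ] crop [651. 239.] wrist [-1193046.   561583.]
   0.4 [0.524 0.455 0.625] crop [568. 199.] wrist [-1137806.   440658.]
   0.5 [0.606 0.407 0.594] crop [414. 126.] wrist [-1057703.   200484.]
   0.6 [0.688 0.358 0.563] crop [274.  60.] wrist [-1069403.   -68306.]
(80, 50)
   0.15 [0.325 0.575 0.723] crop [1029.  403.] wrist [-103487.   77090.]
   0.25 [0.41  0
[... 604 characters left out ...]
3 0.524 0.511] crop [735. 377.] wrist [528. 242.]
   0.4 [0.455 0.506 0.477] crop [669. 356.] wrist [ -8. 460.]
   0.5 [0.52 0.47 0.41] crop [550. 318.] wrist [-257.  444.]
   0.6 [0.584 0.433 0.343] crop [445. 284.] wrist [-209.  311.]
(215, 470)
   0.15 [0.282 0.599 0.634] crop [1069.  487.] wrist [ 30604. -21810.]
   0.25 [0.339 0.565 0.559] crop [911. 441.] wrist [2262. -855.]
   0.3 [0.367 0.548 0.521] crop [841. 420.] wrist [587. 197.]
   0.35 [0.395 0.531 0.484] crop [776. 400.] wrist [  8. 496.]
   0.4 [0.423 0.514 0.446] crop [716. 382.] wrist [-188.  552.]
   0.5 [0.48  0.481 0.371] crop [608. 350.] wrist [-219.  469.]
   0.6 [0.536 0.447 0.296] crop [513. 321.] wrist [-133.  350.]
```

The microscope hood lies at y ≥ 0.40 and z ≥ 0.45, so a vertical tool at y≈0.30 clears it. I'll move over the mirror with two settling rows and look again.

Emit:
arm_command --dp '[[0,-0.25,0.06],[0,-0.5,0.12],[0,-0.75,0.2],[0,-0.94,0.26],[0,-0.94,0.26]]' --turn '[[0,0,0],[0,0,0],[0,0,0],[0,0,0],[0,0,0]]' --jaw '[1,1,1,1,1]'

```text
time_s: 2.7
eef_pos: [0.5759, 0.2792, 0.3287]
eef_rot: [0.001, 1.0, -0.024, -0.002]
wrist_force: [-0.5, -0.4, 0.2]
opening: 0.997
grasp_force: 0.0
```

Emit:
arm_command --dp '[[0,0,0],[0,0,0],[0,0,0]]' --turn '[[0,0,0],[0,0,0],[0,0,0]]' --jaw '[1,1,1]'

```text
time_s: 3.08
eef_pos: [0.5776, 0.2769, 0.3327]
eef_rot: [-0.0, 1.0, -0.026, 0.001]
wrist_force: [0.0, 0.1, -0.1]
opening: 1.0
grasp_force: 0.0
```

Run:
```python
from h import *
import pickle
o=get_obs(); cm=cam("wrist"); im=camera("wrist"); cv2.imwrite("pics/w2.png",im); pickle.dump(cm,open("w2.pkl","wb"))
cv2.imwrite("pics/w2b.png",cv2.resize(im,(800,600),interpolation=cv2.INTER_CUBIC))
print(np.round(o["eef_pos"],4),np.round(o["dq"],3),np.round(o["q"],3),(-cm[2].T@cm[3]).round(3),rot(o["eef_rot"]).as_matrix().round(3))
print("pred",(proj(cm,[[.576,.302,.234],[.576,.302,.154]])/.64).round())
```

```text
[0.5776 0.2769 0.3327] [ 0.008  0.003 -0.002  0.001  0.     0.002] [ 0.262  0.257  1.267 -0.     1.617  1.885] [0.661 0.271 0.5  ] [[ 0.999 -0.052  0.001]
 [-0.052 -0.999  0.   ]
 [ 0.001 -0.    -1.   ]]
pred [[366. 292.]
 [375. 260.]]
```

View pics/w2b.png

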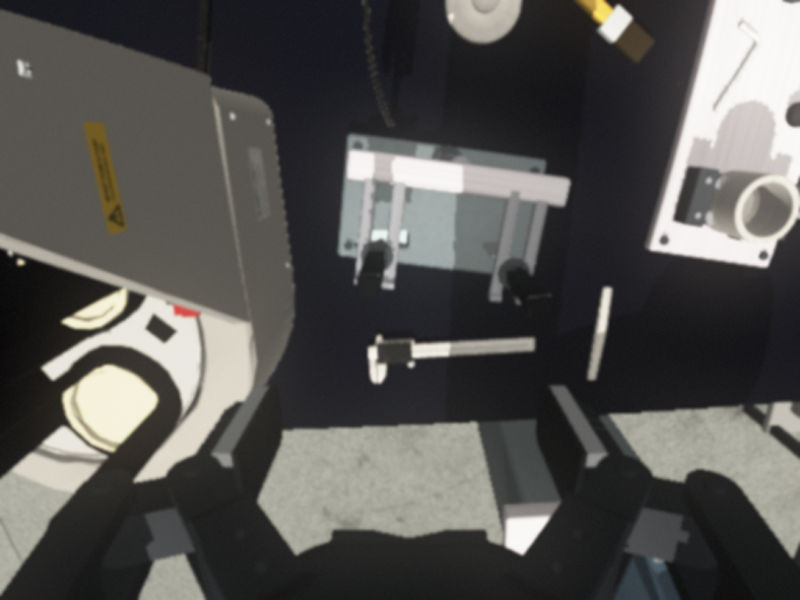

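The mirror handle now shows from collar (379,253) to top (369,277), between the tines at x≈362 and x≈395. The glass edge is at (372–408, 237). The microscope is well to the left.

Run:
```python
from h import *
import pickle
cm=pickle.load(open("w2.pkl","rb")); s=.64
im=cv2.imread("pics/w2.png"); g=lambda u,z:plane(cm,np.array(u)*s,z).round(4)
for n,u,z in[("top",(369,276),.234),("collar c",(378,255),.152),("tine L tip",(362,282),.152),("tine R tip",(389,287),.152),("Ltine base",(369,185),.15),("Rtine base",(398,187),.15),("spat top",(520,296),.234),("spat collar",(514,268),.152),("baseA",(348,135),.012),("baseB",(546,160),.012),("baseC2",(338,256),.012),
 ("glTL",(372,231),.095),("glTR",(408,231),.095),("jar",(768,208),.074),("stL",(650,248),.014),("stR",(766,267),.014)]: print(n,g(u,z))
c=im[135:200,215:285].max(2); 
cv2.imwrite("pics/w2c.png",cv2.resize(im[135:195,210:290],(800,600),interpolation=cv2.INTER_CUBIC))
```

```text
top [0.5861 0.2995 0.234 ]
collar c [0.5795 0.2998 0.152 ]
tine L tip [0.5581 0.3142 0.152 ]
tine R tip [0.5528 0.2929 0.152 ]
Ltine base [0.6335 0.3029 0.15  ]
Rtine base [0.6308 0.2811 0.15  ]
spat top [0.5684 0.207  0.234 ]
spat collar [0.5635 0.1926 0.152 ]
baseA [0.6738 0.3329 0.012 ]
baseB [0.6391 0.1294 0.012 ]
baseC2 [0.5477 0.3555 0.012 ]
glTL [0.5885 0.3082 0.095 ]
glTR [0.5868 0.2759 0.095 ]
jar [ 0.5904 -0.075   0.074 ]
stL [0.5404 0.0089 0.014 ]
stR [ 0.512  -0.1348  0.014 ]
```

View pics/w2c.png

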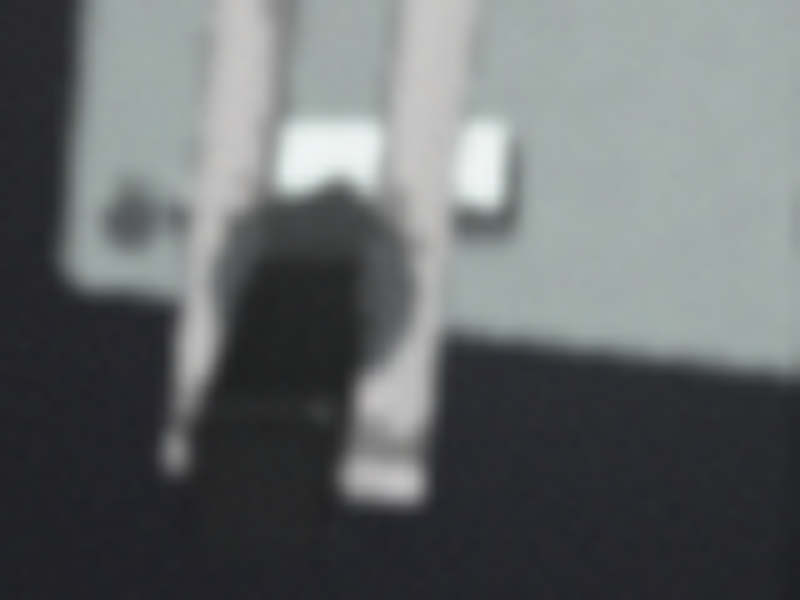

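Run:
```python
from h import *
import pickle
cm=pickle.load(open("w2.pkl","rb"))
f=lambda u,v,z:plane(cm,(210+u/10,135+v/10),z).round(4)
for n,u,v,z in[("collar",315,275,.154),("topfarL",195,405,.234),("topfarR",345,408,.234),("topc",262,470,.234),("handle base L",235,330,.156),("handle base farL",262,262,.154),("handle base farR",358,262,.154),("tipL",172,465,.152),("tipR",385,490,.152),("glT L",275,118,.095),("glTR",515,122,.095)]: print(n,f(u,v,z))
```

```text
collar [0.5809 0.3001 0.154 ]
topfarL [0.5875 0.3058 0.234 ]
topfarR [0.5865 0.2915 0.234 ]
topc [0.5807 0.2999 0.234 ]
handle base L [0.575  0.3102 0.156 ]
handle base farL [0.5829 0.3064 0.154 ]
handle base farR [0.5823 0.2947 0.154 ]
tipL [0.5571 0.3199 0.152 ]
tipR [0.5524 0.2935 0.152 ]
glT L [0.59   0.3089 0.095 ]
glTR [0.5877 0.2753 0.095 ]
```

Emit:
arm_command --dp '[[0.005,-0.09,0],[0.005,-0.09,0.15],[0.005,-0.09,0.35],[0.005,-0.09,0.55],[0.005,-0.09,0.62]]' --turn '[[0,0,0.03],[0,0,0.03],[0,0,0.03],[0,0,0.03],[0,0,0.03]]' --jaw '[1,1,1,1,1]'

```text
time_s: 3.75
eef_pos: [0.5774, 0.2998, 0.1734]
eef_rot: [0.001, 0.999, -0.033, -0.003]
wrist_force: [-0.0, 0.2, 0.0]
opening: 0.998
grasp_force: 0.0
```

Emit:
arm_command --dp '[[0,0,0],[0,0,0],[0,0,0]]' --turn '[[0,0,0],[0,0,0],[0,0,0]]' --jaw '[1,1,1]'

```text
time_s: 4.12
eef_pos: [0.5807, 0.3013, 0.1795]
eef_rot: [-0.001, 0.999, -0.033, 0.002]
wrist_force: [0.3, 0.1, -0.1]
opening: 1.001
grasp_force: 0.0
```

Run:
```python
from h import *
o=get_obs(); cm=cam("wrist"); im=camera("wrist"); cv2.imwrite("pics/w3b.png",cv2.resize(im,(800,600),interpolation=cv2.INTER_CUBIC))
print(np.round(o["eef_pos"],4),rot(o["eef_rot"]).as_matrix().round(3))
print("pred top,c,tcp",(proj(cm,[[.58,.2995,.234],[.58,.2995,.154],o["eef_pos"]])/.64).round())
```

```text
[0.5807 0.3013 0.1795] [[ 0.998 -0.065  0.004]
 [-0.065 -0.998  0.001]
 [ 0.004 -0.001 -1.   ]]
pred top,c,tcp [[411. 445.]
 [410. 337.]
 [406. 360.]]
```

View pics/w3b.png

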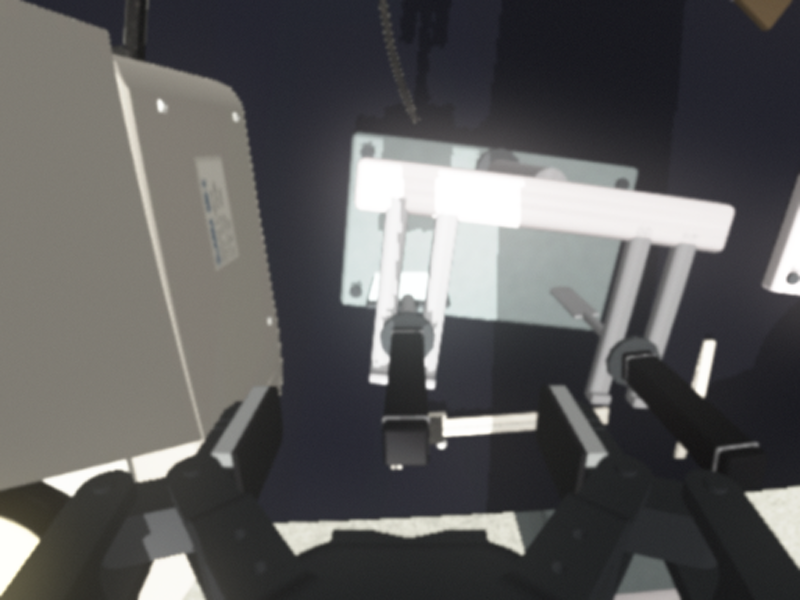

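The handle sits centred between the pads: x≈406, against a predicted 411. The fixed grip force might exceed the limit, so I'll close in small steps and watch the pad force.

Emit:
arm_command --dp '[[0,0,0],[0,0,0],[0,0,0],[0,0,0],[0,0,0]]' --turn '[[0,0,0],[0,0,0],[0,0,0],[0,0,0],[0,0,0]]' --jaw '[0.7,0.45,0.3,0.23,0.2]'

```text
time_s: 4.8
eef_pos: [0.5793, 0.3008, 0.1768]
eef_rot: [0.0, 0.999, -0.033, -0.0]
wrist_force: [-0.5, 0.5, 0.4]
opening: 0.201
grasp_force: 0.0
```

Emit:
arm_command --dp '[[0,0,0],[0,0,0],[0,0,0]]' --turn '[[0,0,0],[0,0,0],[0,0,0]]' --jaw '[0.19,0.18,0.18]'

```text
time_s: 5.18
eef_pos: [0.5793, 0.3009, 0.1769]
eef_rot: [-0.0, 0.999, -0.033, 0.0]
wrist_force: [1.0, 1.1, -0.6]
opening: 0.18
grasp_force: 0.1
```

Emit:
arm_command --dp '[[0,0,0],[0,0,0]]' --turn '[[0,0,0],[0,0,0]]' --jaw '[0.17,0.17]'

```text
time_s: 5.42
eef_pos: [0.5793, 0.3009, 0.1769]
eef_rot: [-0.0, 0.999, -0.033, 0.0]
wrist_force: [-0.3, 0.0, -0.7]
opening: 0.168
grasp_force: 0.6
```

Emit:
arm_command --dp '[[0,0,0],[0,0,0]]' --turn '[[0,0,0],[0,0,0]]' --jaw '[0.16,0.16]'

```text
time_s: 5.68
eef_pos: [0.5793, 0.3008, 0.1769]
eef_rot: [0.0, 0.999, -0.033, -0.0]
wrist_force: [-0.3, -0.4, -0.2]
opening: 0.163
grasp_force: 9.1
```

Emit:
arm_command --dp '[[0,0,0],[0,0,0]]' --turn '[[0,0,0],[0,0,0]]' --jaw '[0.155,0.155]'

```text
time_s: 5.92
eef_pos: [0.5793, 0.3008, 0.1769]
eef_rot: [0.0, 0.999, -0.033, -0.0]
wrist_force: [-0.2, 0.9, 0.1]
opening: 0.159
grasp_force: 20.6
```

Emit:
arm_command --dp '[[0,0,0],[0,0,0]]' --turn '[[0,0,0],[0,0,0]]' --jaw '[0.152,0.152]'

```text
time_s: 6.18
eef_pos: [0.5793, 0.3008, 0.1769]
eef_rot: [0.0, 0.999, -0.033, 0.0]
wrist_force: [0.7, -0.2, -0.3]
opening: 0.159
grasp_force: 27.5
```

Emit:
arm_command --dp '[[0,0,-0.02],[0,0,-0.04],[0,0,-0.056],[0,0,-0.056]]' --turn '[[0,0,0],[0,0,0],[0,0,0],[0,0,0]]' --jaw '[0.152,0.152,0.152,0.152]'

```text
time_s: 6.68
eef_pos: [0.5796, 0.301, 0.1916]
eef_rot: [-0.0, 0.999, -0.033, 0.0]
wrist_force: [0.1, 0.1, -1.1]
opening: 0.157
grasp_force: 27.4
```

Emit:
arm_command --dp '[[-0.08,-0.009,0],[-0.18,-0.02,0],[-0.28,-0.031,0],[-0.38,-0.042,0],[-0.44,-0.048,0]]' --turn '[[0,0,0],[0,0,0],[0,0,0],[0,0,0],[0,0,0]]' --jaw '[0.152,0.152,0.152,0.152,0.152]'

```text
time_s: 7.3
eef_pos: [0.4692, 0.3202, 0.1909]
eef_rot: [0.0, 0.999, -0.032, -0.0]
wrist_force: [0.0, -0.3, -0.3]
opening: 0.159
grasp_force: 27.5
```

Emit:
arm_command --dp '[[0,0,-0.1],[0,0,-0.22],[0,0,-0.34],[0,0,-0.4],[0,0,-0.4]]' --turn '[[0,0,0],[0,0,0],[0,0,0],[0,0,0],[0,0,0]]' --jaw '[0.152,0.152,0.152,0.152,0.152]'

```text
time_s: 7.92
eef_pos: [0.471, 0.3201, 0.2917]
eef_rot: [-0.0, 0.999, -0.033, 0.001]
wrist_force: [0.4, -0.5, -2.0]
opening: 0.157
grasp_force: 27.5
```

Run:
```python
from h import *
o=get_obs(); cm=cam("wrist"); im=camera("wrist"); cv2.imwrite("pics/w4.png",im);cv2.imwrite("pics/w4b.png",cv2.resize(im,(800,600),interpolation=cv2.INTER_CUBIC))
print({k:np.round(o[k],4).tolist() for k in("q","eef_pos","grasp_force","opening")})
print(rot(o["eef_rot"]).as_matrix().round(4))
```

```text
{'q': [0.3886, 0.1086, 1.5179, -0.0, 1.513, 2.0247], 'eef_pos': [0.471, 0.3201, 0.2917], 'grasp_force': 27.5287, 'opening': 0.1569}
[[ 9.979e-01 -6.520e-02  2.000e-03]
 [-6.520e-02 -9.979e-01  8.000e-04]
 [ 1.900e-03 -9.000e-04 -1.000e+00]]
```

View pics/w4b.png

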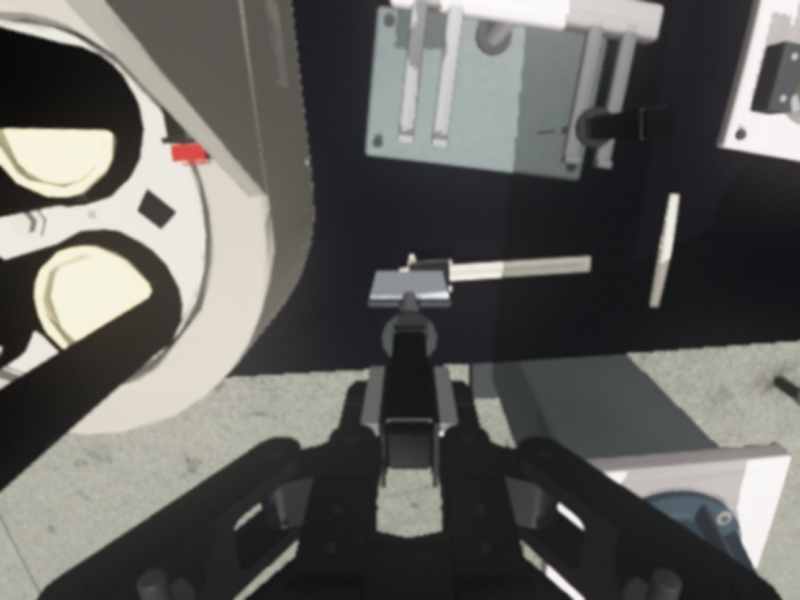

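The mirror is held upright and clear, and the glass is visible at (369–452, 270–305). Next I check the glass position in the tool frame and the lens location, then work out the move.

```bash
cat >> h.py <<'E'
th=np.radians(-10.4); S=np.array([.590,-.0747,0]); Rs=Ro.from_euler("z",th).as_matrix()
view=S+Rs@[-.124,0,.052]; lab=S+Rs@[-.034,0,.052]
n_s=np.array([np.cos(np.radians(18))*np.cos(np.radians(6)),np.cos(np.radians(18))*np.sin(np.radians(6)),np.sin(np.radians(18))])
n=Rs@n_s; zm=np.array([0,0,1])-n*n[2]; zm/=np.linalg.norm(zm); Rt=np.stack([n,np.cross(-zm,n),-zm],1)
off=np.array([.001,0,.111])   # glass middle in tool frame
tgt=view-Rt@off
def move(p,R):
    o=get_obs(); Rc=rot(o["eef_rot"]).as_matrix()
    return (Rc.T@(p-np.array(o["eef_pos"]))/.25).round(3),(np.degrees(Ro.from_matrix(Rc.T@R).as_rotvec())/30).round(3)
E
python3 - <<'E'
from h import *
c=get_calibration("wrist"); M=np.array(c["mount"]); K=np.array(c["camera_matrix"]); R=M[:3,:3]; cm=(K,c["k1"],R.T,-R.T@M[:3,3])
for u in[(375,270),(448,270),(369,300),(452,300)]:
    C,d=ray(cm,np.array(u)*.64); t=(off[0]-C[0])/d[0]; print(u,(C+d*t).round(4))
print("model px",(proj(cm,[off+[0,y,z] for y,z in[(.025,.029),(-.025,.029),(.025,-.029),(-.025,-.029)]])/.64).round(0).tolist())
ld=2*n[0:3]*(n@(lab-view)/.09)-(lab-view)/.09; lens=view+ld*(.262-.052)/ld[2]; print("lens",lens)
for k in("scene","side"): print(k,(proj(cam(k),[lens,lab,S+[0,0,.074]])/.64).round())
print("view",view,"tgt",tgt,Rt.round(3)); h=tgt+[0,0,.12]; print(move(h,Rt),move(h+[0,.15,0],Rt))
E
```

```text
(375, 270) [ 0.001  -0.0221  0.1349]
(448, 270) [0.001  0.0282 0.1349]
(369, 300) [ 0.001  -0.021   0.0721]
(452, 300) [0.001  0.0253 0.0721]
model px [[443.0, 268.0], [371.0, 268.0], [450.0, 294.0], [364.0, 294.0]]
lens [ 0.75910634 -0.03705024  0.262     ]
scene [[329. 234.]
 [437. 353.]
 [423. 337.]]
side [[325. 284.]
 [419. 318.]
 [405. 311.]]
view [ 0.46803714 -0.05231563  0.052     ] tgt [ 0.43288909 -0.04961113  0.15725826] [[ 0.948 -0.077  0.308]
 [-0.073 -0.997 -0.024]
 [ 0.309  0.    -0.951]]
(array([-0.053,  1.485,  0.053]), array([-0.003,  0.6  ,  0.022])) (array([-0.092,  0.886,  0.053]), array([-0.003,  0.6  ,  0.022]))
```

Emit:
arm_command --dp '[[0,0.1,0.01],[-0.01,0.25,0.02],[-0.02,0.42,0.02],[-0.03,0.6,0.03],[-0.03,0.75,0.03]]' --turn '[[0,0.05,0],[0,0.1,0],[0,0.2,0],[0,0.25,0],[0,0.3,0]]' --jaw '[0.152,0.152,0.152,0.152,0.152]'

```text
time_s: 8.6
eef_pos: [0.4492, 0.132, 0.2812]
eef_rot: [0.003, 0.996, -0.032, 0.077]
wrist_force: [1.1, 0.2, -0.7]
opening: 0.157
grasp_force: 27.6
```

Emit:
arm_command --dp '[[0,0.17,0],[0,0.34,0],[0,0.51,0],[0,0.65,0],[0,0.7,0]]' --turn '[[0,0.05,0],[0,0.1,0],[0,0.2,0],[0,0.3,0],[0,0.3,0]]' --jaw '[0.152,0.152,0.152,0.152,0.152]'

```text
time_s: 9.22
eef_pos: [0.4378, -0.0427, 0.2813]
eef_rot: [0.005, 0.987, -0.034, 0.155]
wrist_force: [0.7, 0.0, -0.4]
opening: 0.162
grasp_force: 27.7
```

Run:
```python
from h import *
o=get_obs(); print(o["eef_pos"],o["q"],o["grasp_force"]); print(move(tgt+[0,0,.06],Rt),move(tgt,Rt))
```

```text
[ 0.4377698  -0.04273259  0.28130162] [-0.46696715 -0.47314404  2.06330229  0.125935    1.2649137   1.15144586] 27.65652894973755
(array([-0.095,  0.029,  0.238]), array([-0.006,  0.004,  0.015])) (array([-0.169,  0.029,  0.467]), array([-0.006,  0.004,  0.015]))
```

Emit:
arm_command --dp '[[-0.03,0.01,0.08],[-0.06,0.02,0.16],[-0.09,0.03,0.24],[-0.11,0.03,0.3],[-0.11,0.03,0.3]]' --turn '[[0,0,0.015],[0,0,0.015],[0,0,0.015],[0,0,0.015],[0,0,0.015]]' --jaw '[0.152,0.152,0.152,0.152,0.152]'

```text
time_s: 9.85
eef_pos: [0.434, -0.0477, 0.2007]
eef_rot: [0.003, 0.987, -0.036, 0.154]
wrist_force: [0.2, 0.6, -1.5]
opening: 0.155
grasp_force: 27.6
```

Run:
```python
from h import *
o=get_obs(); print(o["eef_pos"],o["q"],o["grasp_force"]); print(move(tgt,Rt))
```

```text
[ 0.43397957 -0.04772606  0.20065486] [-0.48786196 -0.4135459   2.1863015   0.14324405  1.09058011  1.10801848] 27.63531893491745
(array([-0.056,  0.009,  0.164]), array([-0.011,  0.01 ,  0.005]))
```

Emit:
arm_command --dp '[[-0.02,0,0.06],[-0.04,0.01,0.12],[-0.055,0.01,0.165],[-0.055,0.01,0.165],[-0.055,0.01,0.165]]' --turn '[[-0.01,0.01,0],[-0.01,0.01,0],[-0.01,0.01,0],[-0.01,0.01,0],[-0.01,0.01,0]]' --jaw '[0.152,0.152,0.152,0.152,0.152]'

```text
time_s: 10.48
eef_pos: [0.4357, -0.051, 0.1607]
eef_rot: [0.007, 0.987, -0.036, 0.159]
wrist_force: [-0.8, 0.9, -0.1]
opening: 0.161
grasp_force: 27.6
```

Emit:
arm_command --dp '[[0,0,0],[0,0,0],[0,0,0],[0,0,0]]' --turn '[[0,0,0],[0,0,0],[0,0,0],[0,0,0]]' --jaw '[0.152,0.152,0.152,0.152]'

```text
time_s: 10.98
eef_pos: [0.4354, -0.0509, 0.1602]
eef_rot: [0.007, 0.987, -0.036, 0.159]
wrist_force: [0.7, 0.1, -0.3]
opening: 0.16
grasp_force: 27.6
```

Run:
```python
from h import *
o=get_obs(); print(o["eef_pos"],np.round(o["dq"],4),o["grasp_force"],o["wrist_force"]); print(move(tgt,Rt))
cs={k:cam(k) for k in("wrist","scene","side")}; ims={k:camera(k) for k in cs}
G=view+np.array([Rt@[0,y,z] for y,z in[(0,0),(.025,.029),(-.025,.029),(-.025,-.029),(.025,-.029)]])
for k in cs: print(k,proj(cs[k],np.vstack([G,lab])).round(1).tolist())
w=ims["wrist"][:,:]; a=cv2.resize(w,(520,390),interpolation=cv2.INTER_AREA)
def crop(im,c,h):
    x,y=map(int,c); return cv2.resize(im[y-h:y+h,x-h:x+h],(270,270),interpolation=cv2.INTER_CUBIC)
out=np.zeros((560,800,3),np.uint8); out[:390,:520]=a
for i,k in enumerate(("scene","side")):
    c=proj(cs[k],G[0])[0]; print(k,"centre",c.astype(int)); out[i*280:i*280+270,525:795]=crop(ims[k],c,40)
cv2.imwrite("pics/fin.png",out)
```

```text
[ 0.43535056 -0.05091435  0.1601511 ] [-0.0003 -0.0003  0.0009 -0.0014  0.      0.0016] 27.640211284160614 [ 0.70637851  0.13823422 -0.31113224]
(array([-0.013, -0.004,  0.008]), array([ 0.003, -0.01 ,  0.006]))
wrist [[259.2, 182.3], [282.0, 174.7], [236.7, 174.6], [231.6, 191.5], [286.3, 191.7], [268.7, 94.0]]
scene [[305.4, 239.9], [306.2, 240.8], [297.5, 251.0], [304.5, 238.9], [313.3, 228.6], [279.8, 226.1]]
side [[292.0, 207.9], [289.4, 205.1], [288.6, 217.1], [294.7, 210.8], [295.4, 198.6], [267.9, 203.6]]
scene centre [305 239]
side centre [291 207]
```

View pics/fin.png

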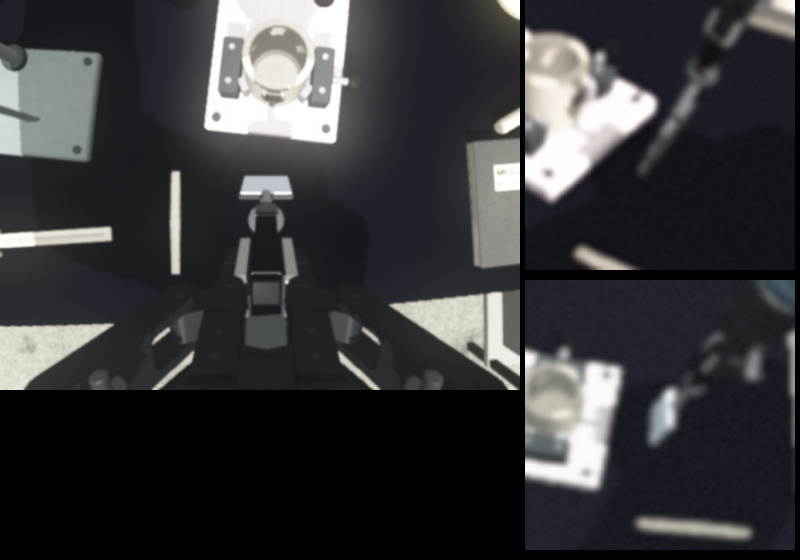

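The final views agree with the prediction. The side view puts the glass at (663,417) against an expected (660,415). The wrist view shows the label at (268,95) against (269,94). I'll make one 3 mm trim, then hand in.

Emit:
arm_command --dp '[[-0.01,0,0.01],[-0.01,0,0.01],[-0.01,0,0.01],[-0.01,0,0.01],[-0.01,0,0.01]]' --turn '[[0,-0.01,0],[0,-0.01,0],[0,-0.01,0],[0,-0.01,0],[0,-0.01,0]]' --jaw '[0.152,0.152,0.152,0.152,0.152]'

```text
time_s: 11.75
eef_pos: [0.4338, -0.0508, 0.157]
eef_rot: [0.007, 0.987, -0.036, 0.156]
wrist_force: [0.3, 0.3, 0.2]
opening: 0.158
grasp_force: 27.6
```

Run:
```python
from h import *
print(move(tgt,Rt),get_obs()["grasp_force"],np.abs(get_obs()["dq"]).max()); print(hand_in())
```

```text
(array([-0.003, -0.005, -0.002]), array([ 0.003, -0.   ,  0.006])) 27.64226496219635 0.001528862271897567
the job is handed in; nothing more can be done
None
```

The job is handed in, with no verdict returned: the mirror is held still at the viewing place, within about 2 mm and 0.3° of the target I worked out from the images, gripped at about 28 N per pad.

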